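# Timer into the padded drawer under the dish rack

## Task

Put the small white kitchen timer, lying flat as it is, into its snug padded cutout in the open drawer under the dish rack and press it fully home, then slide the drawer fully shut without slamming it. Do not bump the dish rack that juts out over the drawer, and leave the crockery and everything else standing where it is.

Things in the scene. Friction and masses are not known exactly. Their poses are not given: they have to be found in the camera images.
- timer_mid (a point): centre (20 mm above its underside) of the loose kitchen timer: a white plastic block 64 (its x) x 36 (its y) x 40 mm high, about 0.06 to 0.13 kg, display and two buttons on top. Stands on the sill, z up; half a turn about z makes no difference to the fit.
- cutout (a point): centre of the floor of the cutout in the drawer; moves with the drawer. x points into the cabinet (the way the drawer shuts), y left, z up. Pocket 67 mm (x) x 40 mm (y), 22 mm deep. Fully home the timer rests on this floor with 18 mm standing out, so fingers holding its sides meet the padding before it is home: let go and press on its top.
- cutout_mouth (a point): centre of the cutout's mouth, 22 mm above its floor, level with the flat grey padding and the drawer's side walls; same axes. Dark sprung linings on both long sides narrow the pocket to 32 mm at rest, sloped over the top 10 mm; they spread when the timer is pushed down with some 5 to 15 N and hold it by friction, so it does not drop in by itself.
- drawer (a joint): opening of the drawer in m: 0 shut, 0.13 fully out against its stop; starts nearly fully out. It runs freely with about 3 N of friction and stays where it is left.
- drawer_bar (a point): middle of the drawer's horizontal steel bar handle, 90 mm long along y, about 10 mm thick, standing 35 mm off the drawer front, 34 mm above the sill. x points into the cabinet (push this way to shut), z up. Moves with the drawer.
- unit: low wooden drawer cabinet, fixed, 170 deep (x) x 230 wide x 70 mm high. Origin: middle of the lower front edge, on the sill; x points to its back, the drawer opens to -x. The drawer opening is 60 mm high: the timer passes, with 6 mm to spare, only when home. The 12 mm thick drawer front is 6 to 56 mm above the sill and ends up against the cabinet front.
- rack: white dish rack, fixed on the cabinet; origin and axes of unit. Tray at 125 to 131 mm height, 270 mm wide; four wires along y jut out over the drawer to x = -61 mm, 124 to 132 mm high, so a vertical gripper cannot come down over the cutout; tilted 30 to 45 degrees, leaning back towards the robot, it can. Rails to 171 mm and crockery to 250 mm high stand behind x = 0.
- cup_a: white espresso cup, 60 mm wide, 55 mm high, on the rack's tray; origin under its centre; leave alone
- cup_b: white espresso cup like the other, on the tray; leave alone
- saucer: glass saucer, 96 mm wide, 16 mm high, on the tray; leave alone
- spoon_holder: steel teaspoon holder, 48 mm wide, 75 mm high, on the tray; leave alone
- canister: plastic canister with its screw lid closed, 60 mm wide, 85 mm high, on the tray; leave alone
- tea_tin: square metal tea tin, 52 x 52 x 68 mm, on the sill; origin under its centre; leave alone
- glass: drinking glass, 68 mm wide, 85 mm high, on the sill; origin under its centre; leave alone
Mind the look-alikes: they are no part of the job. Leave any orange or red look-alike of the part that bears timer_mid alone.

How it is judged:
On the way:
1. with the drawer still open by at least 80 mm, the timer is pressed home in the cutout (underside within 3.5 mm of its floor, level) (z of timer_mid in the frame of cutout between 0.015 and 0.0235 m and horizontal distance between timer_mid and cutout below 0.006 m and angle between timer_mid's own z axis and vertical below 0.08 rad and angle between the x axis of timer_mid and the x axis of cutout, either way round below 0.1 rad and value of joint drawer above 0.08 m), for 0.2 s.
At the end, for the whole second after the job is handed in: The drawer is shut to within 5 mm; the timer is at rest in the cutout: underside within 3.5 mm of its floor, centre within 6 mm, level within 0.08 rad and lined up within 0.1 rad either way round (z of timer_mid in the frame of cutout between 0.015 and 0.0235 m and horizontal distance between timer_mid and cutout below 0.006 m and angle between timer_mid's own z axis and vertical below 0.08 rad and angle between the x axis of timer_mid and the x axis of cutout, either way round below 0.1 rad and value of joint drawer below 0.005 m and linear speed of timer below 0.02 m/s); the robot touches nothing.
It fails at once if the robot bumps the dish rack (more than 8 N) (contact force between any of the arm, the fingers and rack above 8 N).
It fails at once if the drawer is slammed (shutting faster than 0.4 m/s) (velocity of joint drawer below -0.4 m/s).
It fails at once if crockery, canister, tin or glass shifted by more than 25 mm or tipped over (distance of any of cup_a, cup_b, saucer, spoon_holder, canister, tea_tin, glass from where it was at the start of the episode above 0.025 m or angle between any of cup_a, cup_b, saucer, spoon_holder, canister, tea_tin, glass's own z axis and vertical above 0.5 rad).
It also fails if it takes over 58 s, if anything falls off the work surface, if the arm or the gripper's body presses on something with over 40 N, if the wrist force passes 120 N, or if a joint passes its speed limit or range.

## Robot

A 6-joint arm with a two-finger parallel gripper is mounted at the origin on the work surface. World frame = base frame: x ahead of the robot, y to its left, z up, the work surface at z = 0. Lengths are in m, angles in rad, forces in N, time in s.
With the tool pointing down it reaches from about 0.275 to 1 m from the base axis. Payload 8.4 kg.
Tool frame: the origin (TCP) lies on the centre line of the jaws, within the pads' length; the fingertips stand 17 mm ahead of it and the grasp point (between the pads) lies 2 mm behind it (bot.tcp_to_tips is the y of the fingertips in the tool frame, in m); y points along the fingers, z is the direction in which the jaws open and shut, and the axes are right-handed (so a half turn about y gives the same grasp; the last joint's range is limited). The gripper opens to 85 mm and grips with 20 to 120 N. Pads are 22 mm wide; open, the fingers measure 114 mm over their backs; the gripper's body (76 mm by 85 mm) begins 54 mm behind the grasp point. The pads swing forward as they close: fully open they stand 13 mm farther back than shut.
Start: joints at [1.199, 0.353, 1.633, -0, 1.155, -0.002], TCP at [0.226, 0.583, 0.248] pointing down, gripper open.
Joint ranges: [-2.63, 2.63], [-0.92, 2.1], [0.06, 2.66], [-1.3, 4.44], [0, 2.69], [-3.02, 3.02]. Speed limits (rad/s): [2.22, 2.22, 2.79, 3.14, 3.14, 3.14].

## Interface

Orientations are given as a unit quaternion [x, y, z, w].
In Python, from workcell import bot, hand, kinematics, get_obs, vision, hand_in gives the robot as it stands. The module is installed in compiled form; this text tells all that it offers. Calls block until the motion is done:
- bot.reach(position, orientation): joint-space move of the TCP to a pose.
- bot.servo_line(position, ori=None, velocity=0.15): straight line of the TCP; ori=None keeps the orientation; velocity is the mean speed in m/s.
- bot.goto_joints(angles): joint-space move.
- hand.move_gripper(opening, strength=None): finger opening in m; strength is the grip in N (None keeps the last); returns when the fingers have stopped.
- bot.dwell(seconds).
- kinematics.solve_ik(position, orientation): joint angles nearest the present ones, or None.
- get_obs(): the state.
- vision.read_camera(name): name is "scene" or "top"; returns a dict with "frame" (420x560x3 uint8, red, green, blue), "intrinsics" (3x3 intrinsics, pixels), "dist" ([k1, k2, p1, p2, k3] as OpenCV has them; the pictures are not rectified), "view" (4x4, takes a point from world to camera coordinates). Camera axes: x right, y down, z forward; pixel columns grow to the right and rows downward; lengths in m; the calibration is good to about 2 mm. A picture is of the moment at which its call begins. There is no depth.
A pose or a line that the arm cannot do raises bot.IKError and nothing moves.
- hand_in(): hands the job in, once; it reports no verdict.
The state is a dict: "time_s": time; "joint_pos": joint angles; "joint_vel": joint speeds; "joint_efforts": joint torques, N m; "position": TCP position; "orientation": TCP orientation; "wrist_force": force on the tool from outside, world axes, zero at the start; "ft_torque": the same for the moment, N m; "gripper_width": finger opening in m.
Only numpy, scipy, OpenCV 4.12 (cv2) and the standard library are available. Lean on these libraries where they do the work, as an engineer would, in place of code of your own. Each camera call takes 0.05 s, during which the arm holds its last target.

## Working session

There is one attempt and no reset: what is moved stays moved. The work goes in short steps, each a Python script; the robot and the scene stay as the last script left them, time stands still between calls to the robot, and variables do not carry over. Pictures are saved under pics/ and viewed, and the job is handed in when it is done.

```bash
mkdir -p pics; python3 - <<'E'
from workcell import bot, hand, kinematics, get_obs, vision
import cv2
for n in ("scene","top"):
    r=vision.read_camera(n); cv2.imwrite(f"pics/{n}0.png",cv2.resize(r["frame"][:,:,::-1],(800,600),interpolation=cv2.INTER_CUBIC))
    print(n,r["intrinsics"],r["dist"],r["view"])
o=get_obs();print(o, bot.tcp_to_tips)
E
```

```text
scene [[531.81161046   0.         272.40726607]
 [  0.         531.81161046 211.30690321]
 [  0.           0.           1.        ]] [-0.21265578  0.          0.          0.          0.        ] [[-0.80159429  0.59780058 -0.00900359  0.46401859]
 [ 0.54444115  0.72365606 -0.42415297 -0.28620846]
 [-0.2470434  -0.34490052 -0.9055458   1.47215783]
 [ 0.          0.          0.          1.        ]]
top [[403.14213668   0.         287.62607074]
 [  0.         403.14213668 214.84086387]
 [  0.           0.           1.        ]] [-0.0441317  0.         0.         0.         0.       ] [[-0.08108934 -0.99670629  0.00104874  0.07221273]
 [-0.96973155  0.07865152 -0.23115937  0.60370539]
 [ 0.23031551 -0.01976156 -0.97291533  0.84648902]
 [ 0.          0.          0.          1.        ]]
{'time_s': 0.1, 'joint_pos': array([ 1.19859883e+00,  3.53593735e-01,  1.63406009e+00,  1.45473592e-05,
        1.15518450e+00, -2.42423999e-03]), 'joint_vel': array([ 0.00185448, -0.00073044, -0.00054338, -0.00107657,  0.00026937,
        0.00081273]), 'joint_efforts': array([-2.66444309e-03, -6.06354475e+01, -3.42815959e+01, -1.70467283e-04,
        4.08781314e-03,  3.87839998e-05]), 'position': array([0.22574138, 0.58237736, 0.24762732]), 'orientation': array([ 0.69548694, -0.1300797 ,  0.12990643, -0.69462328]), 'wrist_force': array([0.61042572, 0.45858524, 0.54397307]), 'ft_torque': array([0.01119241, 0.00448501, 0.03111625]), 'gripper_width': 0.08549751314005662} 0.017
```

View pics/scene0.png

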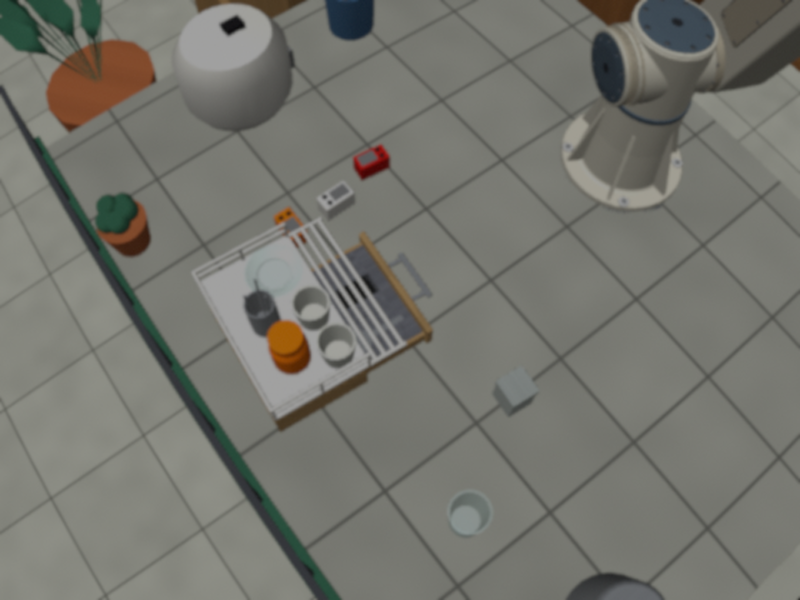

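View pics/top0.png

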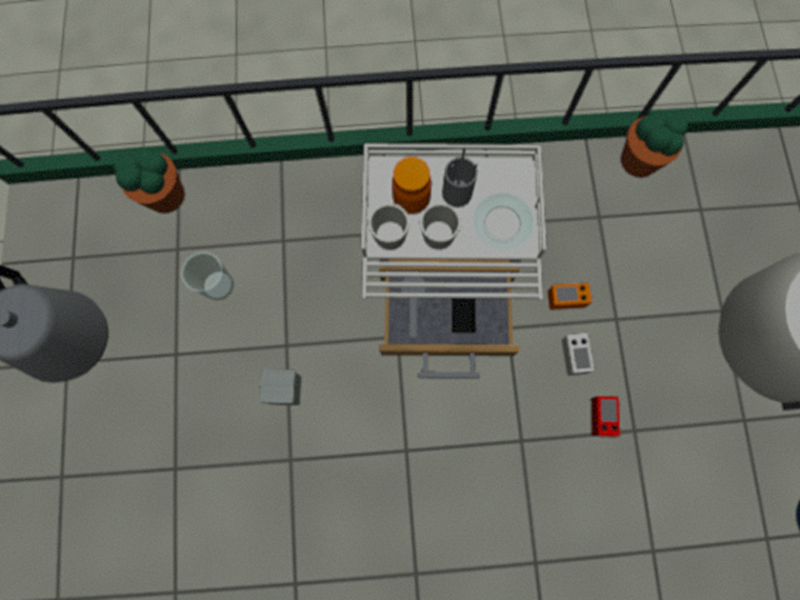

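The timer is at about (579,354) in the top view and (336,197) in the scene view, with an orange and a red look-alike on either side. The cutout is dark, at about (464,315) in the top view. I'll crop closer.

```bash
cat > h.py <<'E'
from workcell import bot, hand, kinematics, get_obs, vision
import cv2, numpy as np
from scipy.spatial.transform import Rotation as R
def ray(cam,px):
    K=cam["intrinsics"];V=np.array(cam["view"])
    u=cv2.undistortPoints(np.array([[px]],float),K,np.array(cam["dist"]))[0,0]
    d=V[:3,:3].T@np.array([u[0],u[1],1]); c=-V[:3,:3].T@V[:3,3]
    return c,d
def atz(cam,px,z):
    c,d=ray(cam,px); return c+d*(z-c[2])/d[2]
def proj(cam,P):
    V=np.array(cam["view"]);rv=cv2.Rodrigues(V[:3,:3])[0]
    return cv2.projectPoints(np.array(P,float).reshape(-1,1,3),rv,V[:3,3],cam["intrinsics"],np.array(cam["dist"]))[0][:,0]
def crop(cam,u0,v0,w,h,s,fn,step=10):
    im=cv2.resize(cam["frame"][v0:v0+h,u0:u0+w,::-1],None,fx=s,fy=s,interpolation=cv2.INTER_CUBIC)
    for u in range(-(-u0//step)*step,u0+w,step):
        x=int((u-u0+.5)*s); cv2.line(im,(x,0),(x,5),(0,255,255),1); cv2.putText(im,str(u),(x-8,16),0,.35,(0,255,255),1)
    for v in range(-(-v0//step)*step,v0+h,step):
        y=int((v-v0+.5)*s); cv2.line(im,(0,y),(5,y),(0,255,255),1); cv2.putText(im,str(v),(7,y+4),0,.35,(0,255,255),1)
    cv2.imwrite(fn,im)
E
python3 - <<'E'
from h import *
t=vision.read_camera("top"); s=vision.read_camera("scene")
crop(t,380,220,60,60,10,"pics/t_timer.png")
crop(t,255,175,115,95,7,"pics/t_drawer.png")
crop(s,205,110,80,60,10,"pics/s_timer.png")
crop(s,205,145,110,100,6,"pics/s_drawer.png")
E
```

```text
(no output)
```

View pics/t_timer.png

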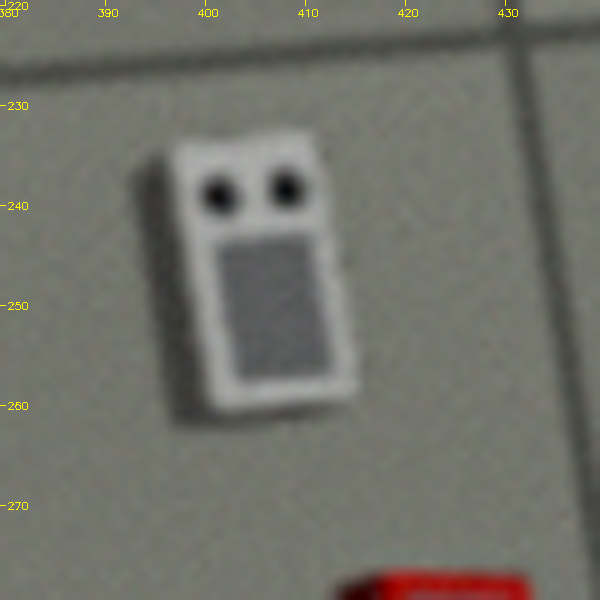

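View pics/t_drawer.png

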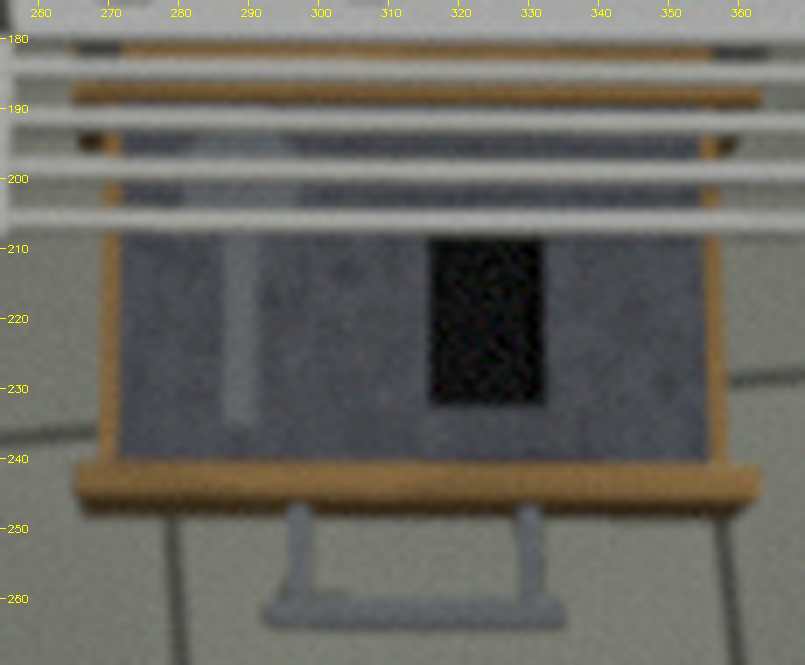

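View pics/s_timer.png

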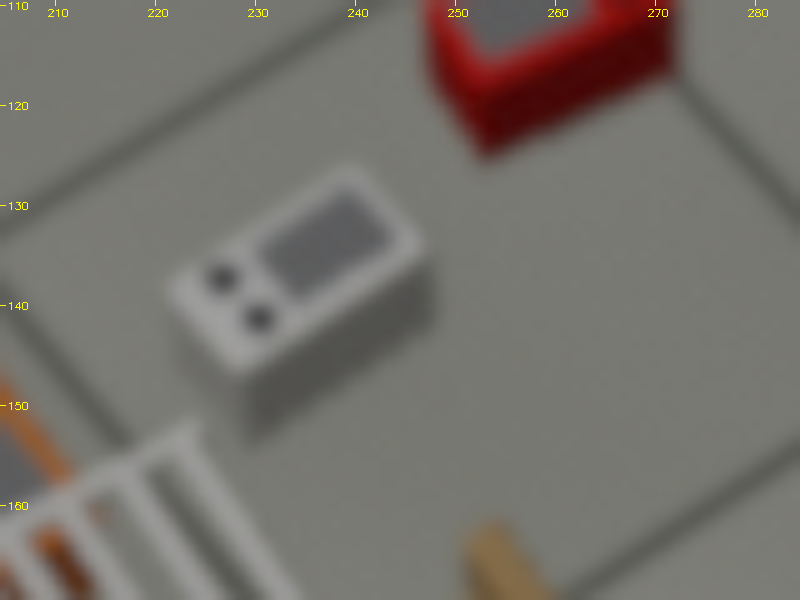

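View pics/s_drawer.png

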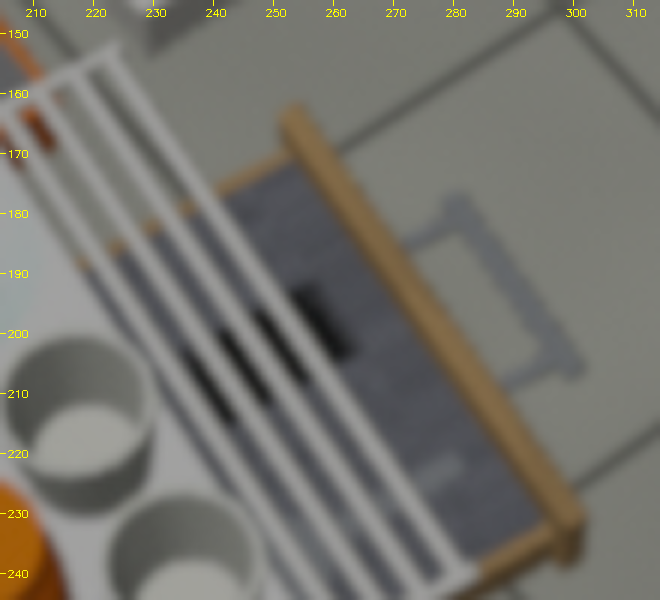

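```bash
python3 - <<'E'
from h import *
np.set_printoptions(precision=4,suppress=True)
t=vision.read_camera("top"); s=vision.read_camera("scene")
print("cams",ray(t,(0,0))[0],ray(s,(0,0))[0])
def show(n,c,pts,z):
    P=np.array([atz(c,p,z) for p in pts]); print(n,z); print(P[:,:2])
    if len(P)==4: 
        print(" centre",P.mean(0)[:2]," edges",[np.linalg.norm(P[i]-P[(i+1)%4]) for i in range(4)]," yaws",[np.degrees(np.arctan2(*(P[(i+1)%4]-P[i])[1::-1])) for i in range(4)])
show("timer top",t,[(397,234),(410.6,233),(415.2,258.5),(400.7,260.3)],.04)
show("timer scene",s,[(221,139),(239.3,126),(247,134),(228.3,147)],.04)
for z in (.036,):
    show("mouth top",t,[(315.6,208),(332.2,208),(332.5,232.3),(315.6,232.3)],z)
    show("mouth scene",s,[(244.5,216),(235.3,202.8),(256.5,192.3),(263.7,204)],z)
show("bar top",t,[(292.3,261.5),(335,261.5)],.039)
show("bar scene",s,[(280.5,177.5),(301.5,206.5)],.039)
show("front top, lower-left, far-left...",t,[(265,241),(363,241)],.056)
show("front panel outer edge",t,[(265,247),(363,246.5)],.056)
show("side walls",t,[(269,230),(357.5,230)],.036)
show("wire front end",t,[(255,206.5),(378,206.5)],.128)
show("rear cabinet top front",t,[(264.5,188),(363,188)],.07)
show("wire front",s,[(223.5,153),(283,240)],.128)
E
```

```text
cams [0.3963 0.0412 0.963 ] [0.8915 0.4375 1.2159]
timer top 0.04
[[ 0.5483 -0.2284]
 [ 0.5481 -0.2607]
 [ 0.4879 -0.2624]
 [ 0.4866 -0.2282]]
 centre [ 0.5177 -0.2449]  edges [np.float64(0.03227291295200795), np.float64(0.06019757541224306), np.float64(0.03419870760778155), np.float64(0.061742599323386244)]  yaws [np.float64(-90.48581067522696), np.float64(-178.3673039592816), np.float64(92.17104007864795), np.float64(-0.1737673129030587)]
timer scene 0.04
[[ 0.5532 -0.2598]
 [ 0.4912 -0.2642]
 [ 0.4897 -0.231 ]
 [ 0.5519 -0.2276]]
 centre [ 0.5215 -0.2457]  edges [np.float64(0.06211328620786367), np.float64(0.033243194292706287), np.float64(0.062332987676400255), np.float64(0.03216260385501677)]  yaws [np.float64(-175.87606663596966), np.float64(92.70116815715845), np.float64(3.124706586047619), np.float64(-87.72130037412333)]
mouth top 0.036
[[ 0.6271 -0.0452]
 [ 0.6239 -0.0845]
 [ 0.5654 -0.0789]
 [ 0.5686 -0.0395]]
 centre [ 0.5962 -0.062 ]  edges [np.float64(0.03944516950290034), np.float64(0.05871637959962303), np.float64(0.03959120802922669), np.float64(0.058696518067405626)]
[... 324 characters left out ...]
6496), np.float64(0.0372566247543301), np.float64(0.056813116617294254)]  yaws [np.float64(-93.46182120393279), np.float64(172.29300632044308), np.float64(82.5128353311123), np.float64(-1.987918795305785)]
bar top 0.039
[[ 0.5045  0.0207]
 [ 0.4965 -0.077 ]]
bar scene 0.039
[[ 0.4978 -0.0739]
 [ 0.5055  0.0217]]
front top, lower-left, far-left... 0.056
[[ 0.5542  0.0791]
 [ 0.536  -0.1437]]
front panel outer edge 0.056
[[ 0.5404  0.0801]
 [ 0.5234 -0.1421]]
side walls 0.036
[[ 0.5829  0.0688]
 [ 0.5661 -0.1381]]
wire front end 0.128
[[ 0.6179  0.0924]
 [ 0.5967 -0.1704]]
rear cabinet top front 0.07
[[ 0.6757  0.0712]
 [ 0.6573 -0.1563]]
wire front 0.128
[[ 0.5961 -0.1709]
 [ 0.6178  0.0932]]
```

```bash
cat >> h.py <<'E'
YU=np.radians(-4.65)
def ori(yaw,tilt,sgn=1):
    c,s=np.cos(yaw),np.sin(yaw); f=np.array([c,s,0]); l=np.array([-s,c,0]); up=np.array([0,0,1.])
    a=np.sin(tilt)*f-np.cos(tilt)*up
    z=sgn*l; x=np.cross(a,z)
    return R.from_matrix(np.c_[x,a,z]).as_quat()
E
python3 - <<'E'
from h import *
np.set_printoptions(precision=4,suppress=True)
t=vision.read_camera("top")
g=cv2.cvtColor(t["frame"],cv2.COLOR_RGB2GRAY).astype(float)
def edge(col): # steepest
    d=np.gradient(col); i=np.argmax(abs(d[1:-1]))+1
    a,b,c=abs(d[i-1]),abs(d[i]),abs(d[i+1]); return i+.5*(a-c)/(a-2*b+c)
e=[edge(g[226:238,u])+226 for u in range(319,330)]; print("mouth front v",np.round(e,2))
e=[edge(g[v,310:322])+310 for v in range(212,230)]; print("left",np.round(e,2))
e=[edge(g[v,326:338])+326 for v in range(212,230)]; print("right",np.round(e,2))
print(g[254:266,404].astype(int),g[254:266,411].astype(int),g[228:238,401].astype(int),g[228:238,407].astype(int))
print([edge(g[228:237,u])+228 for u in range(399,410)]); print([edge(g[257:266,u])+257 for u in range(403,414)])
print(atz(t,(424,290),.04))
print(R.from_quat(get_obs()["orientation"]).as_matrix())
f=lambda p,q:kinematics.solve_ik(p,q)
for sg in (1,-1):
  for ti in (35,40,45):
    T=np.radians(ti)
    print(sg,ti,f([.52,-.245,.1],ori(np.radians(2),T,sg)),f([.6,-.062,.07],ori(YU,T,sg)),f([.42,0,.3],ori(0,T,sg)),f([.47,-.03,.05],ori(YU,T,sg)))
print(get_obs()["time_s"])
E
```

```text
mouth front v [232.68 232.5  232.17 232.61 232.32 232.6  232.24 232.41 232.39 232.16
 232.64]
left [315.92 315.94 316.   316.   315.99 315.8  315.83 315.96 315.9  315.79
 315.92 315.88 315.91 316.04 315.88 315.86 315.92 315.97]
right [332.1  332.09 332.26 332.08 332.2  332.1  332.27 332.16 332.14 332.05
 332.13 332.2  332.05 332.15 332.16 332.35 332.44 332.35]
[ 93  96  90 103 137 158 133  89  88 107 116 115] [ 91  87  90 120 155 149 100  91 109 116 115 119] [118 119 118 117 116 111 144 169 163 125] [120 120 118 120 122 149 164 168 147 102]
[np.float64(233.81034482758622), np.float64(233.72857142857143), np.float64(233.93478260869566), np.float64(233.78333333333333), np.float64(233.67948717948718), np.float64(233.70689655172413), np.float64(233.2), np.float64(232.9), np.float64(232.86111111111111), np.float64(232.5), np.float64(232.77906976744185)]
[np.float64(260.19135802469134), np.float64(260.2303370786517), np.float64(260.0858585858586), np.float64(260.02941176470586), np.float64(259.9159292035398), np.float64(259.8240740740741), np.float64(259.74418604651163), np.float64(259.618
[... 752 characters left out ...]
22  0.02    0.2827 -1.5956] [-0.0533  0.5642  2.5866  3.1692  0.7947  1.5712]
-1 35 [-0.6501  0.3845  2.216   1.4578  0.3738 -0.4685] [-0.1164  0.4516  2.2268  3.005   0.1487 -1.4645] [-0.0064 -0.3402  2.3493  0.0074  0.5217  1.5591] [-0.0576  0.4233  2.4982  3.1771  0.3909 -1.5843]
-1 40 [-0.6857  0.4079  2.2568  1.7514  0.4458 -0.7918] [-0.1184  0.4759  2.2761  3.0629  0.3091 -1.5243] [-0.0071 -0.3684  2.4055  0.0116  0.4064  1.5547] [-0.0555  0.4825  2.5452  3.1714  0.5843 -1.5761]
-1 45 [-0.7216  0.4421  2.293   1.9489  0.5495 -1.0245] [-0.1205  0.5127  2.3205  3.0811  0.4774 -1.5448] [-0.0079 -0.3886  2.4622  0.02    0.2827  1.546 ] [-0.0533  0.5642  2.5866  3.1692  0.7947 -1.5704]
0.35
```

```bash
python3 - <<'E'
from h import *
np.set_printoptions(precision=3,suppress=True)
T=np.radians(45); yt=np.radians(2)
q=ori(yt,T,-1); qc=ori(YU,T,-1)
a=np.array([np.sin(T)*np.cos(yt),np.sin(T)*np.sin(yt),-np.cos(T)])
ft=np.array([np.cos(yt),np.sin(yt),0])
C=np.array([.5195,-.2453,0])
tcp=C-.008*ft+[0,0,.032]+.002*a
print(tcp)
bot.reach([.40,.03,.30],ori(0,0,1)); hand.move_gripper(.07,60)
print(get_obs()["joint_pos"],get_obs()["time_s"])
for z in (.06,.10): 
    j=kinematics.solve_ik(tcp+[-0.0,0,z],q); print(z,j)
pre=tcp+[0,0,.07]
bot.reach(pre,q); o=get_obs(); print(o["position"],o["joint_pos"],o["time_s"],o["gripper_width"])
for k in range(7): print(kinematics.solve_ik(tcp+[0,0,.07-k*.07/6],q))
t=vision.read_camera("top");s=vision.read_camera("scene")
crop(t,340,180,130,120,5,"pics/t1.png");crop(s,190,80,120,100,6,"pics/s1.png")
E
```

```text
[ 0.513 -0.246  0.031]
[ 0.072 -0.066  2.011 -0.     1.197 -1.5  ] 2.75
0.06 [-0.735  0.463  2.305  1.981  0.567 -1.077]
0.1 [-0.735  0.361  2.295  1.808  0.531 -0.875]
[ 0.514 -0.245  0.101] [-0.734  0.436  2.302  1.94   0.557 -1.029] 4.4417 0.0697137192465106
[-0.735  0.437  2.303  1.941  0.556 -1.029]
[-0.735  0.467  2.305  1.988  0.568 -1.085]
[-0.735  0.497  2.306  2.032  0.582 -1.137]
[-0.735  0.528  2.307  2.073  0.596 -1.187]
[-0.735  0.559  2.306  2.111  0.611 -1.233]
[-0.735  0.59   2.305  2.147  0.627 -1.277]
[-0.735  0.621  2.304  2.18   0.644 -1.318]
```

View pics/t1.png

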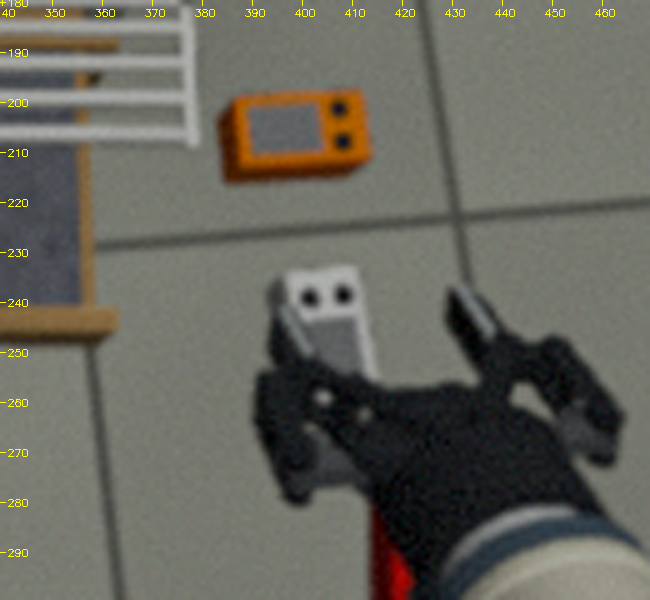

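View pics/s1.png

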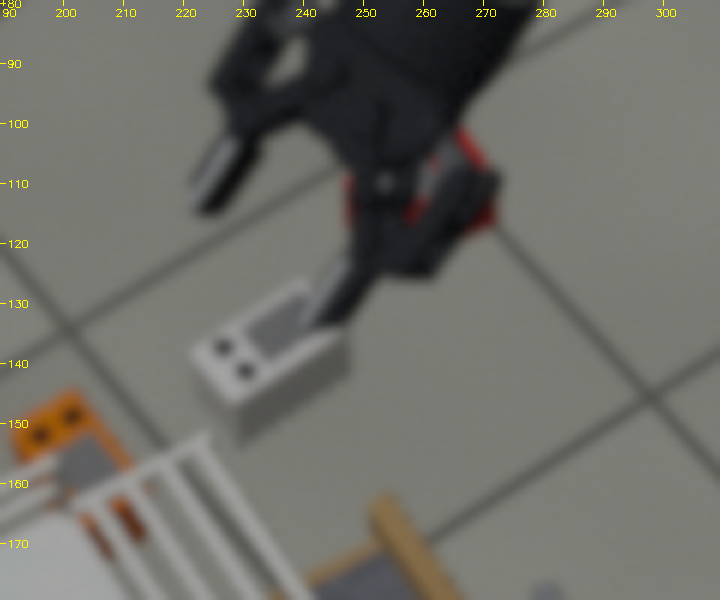

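```bash
python3 - <<'E'
from h import *
np.set_printoptions(precision=3,suppress=True)
t=vision.read_camera("top");s=vision.read_camera("scene")
o=get_obs();M=R.from_quat(o["orientation"]).as_matrix();print(M)
for w in (.035,-.035):
  P=o["position"]+M@[0,.017,w]; print(P,proj(t,P),proj(s,P))
E
```

```text
[[-0.706  0.707  0.037]
 [-0.026  0.025 -0.999]
 [-0.708 -0.706  0.001]]
[ 0.527 -0.28   0.089] [[427.07  237.573]] [[223.378 118.245]]
[ 0.524 -0.21   0.089] [[396.093 241.3  ]] [[239.744 135.824]]
```

Projected and seen fingertips agree, and the timer lies between the jaws. Next I descend, grip and lift slightly.

```bash
python3 - <<'E'
from h import *
np.set_printoptions(precision=3,suppress=True)
p=get_obs()["position"].copy()
bot.servo_line([.5129,-.2455,.031],velocity=.08)
o=get_obs();print(o["position"],o["wrist_force"])
hand.move_gripper(.02,50)
o=get_obs();print(o["gripper_width"],o["wrist_force"],o["time_s"])
bot.servo_line([.5129,-.2455,.098],velocity=.1)
o=get_obs();print(o["position"],o["gripper_width"],o["wrist_force"],o["joint_pos"],o["time_s"])
# path to cutout hover
qc=ori(YU,np.radians(45),-1)
print(kinematics.solve_ik([.593,-.061,.098],qc))
t=vision.read_camera("top");s=vision.read_camera("scene")
crop(t,340,180,130,120,5,"pics/t2.png");crop(s,190,80,120,100,6,"pics/s2.png")
E
```

```text
[ 0.513 -0.246  0.031] [-0.152  0.844  1.018]
0.03544716063592951 [-3.18  -0.43   6.075] 6.0583
[ 0.513 -0.245  0.098] 0.035383905627953224 [-0.994  0.391 -0.944] [-0.735  0.444  2.304  1.952  0.559 -1.043] 6.875
[-0.12   0.434  2.332  3.073  0.41  -1.535]
```

View pics/t2.png

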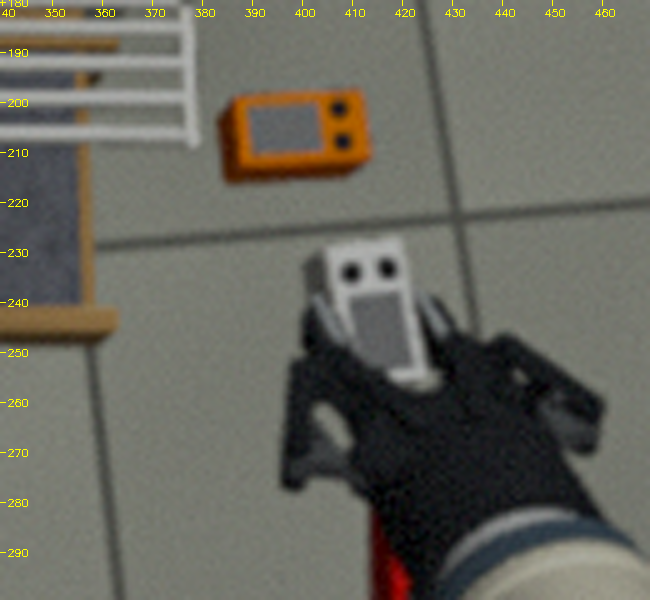

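View pics/s2.png

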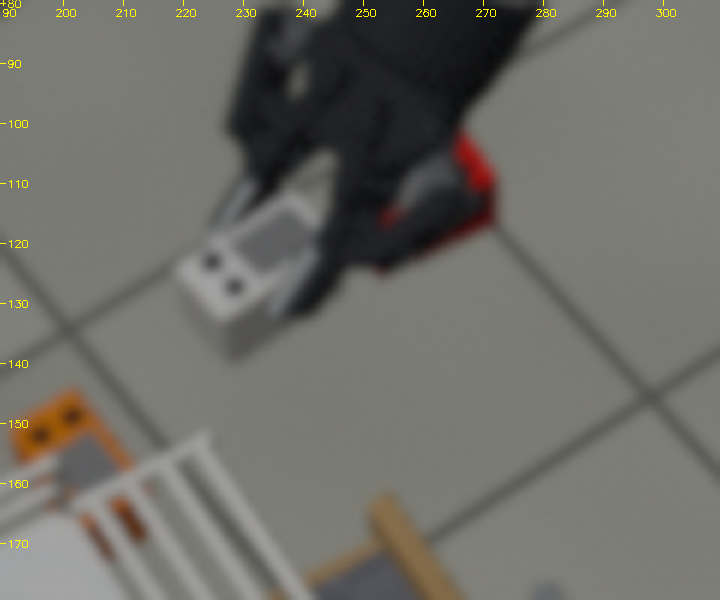

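```bash
python3 - <<'E'
from h import *
np.set_printoptions(precision=4,suppress=True)
t=vision.read_camera("top");s=vision.read_camera("scene")
for p in [(403.9,229.5),(419.9,227.1),(425.5,253.9)]: print(atz(t,p,.107))
# scene corners
for p in [(218.5,125),(228,133.5),(238.5,112)]: print("s",atz(s,p,.107))
p=get_obs()["position"]; yt=np.radians(2)
ft=np.array([np.cos(yt),np.sin(yt),0]);l=np.array([-np.sin(yt),np.cos(yt),0])
C=np.array([.5195,-.2453,.107])+[0,0,0]
for dx,dy in((30.8,16.6),(30.8,-16.6),(-30.8,-16.6)):
  P=C+ft*dx/1e3+l*dy/1e3; print("pred",P,proj(t,P),proj(s,P))
E
```

```text
[ 0.5459 -0.2253  0.107 ]
[ 0.5483 -0.2611  0.107 ]
[ 0.4892 -0.2641  0.107 ]
s [ 0.554  -0.2587  0.107 ]
s [ 0.5494 -0.2229  0.107 ]
s [ 0.4909 -0.2609  0.107 ]
pred [ 0.5497 -0.2276  0.107 ] [[404.7019 227.7166]] [[226.834  132.3028]]
pred [ 0.5509 -0.2608  0.107 ] [[419.59  225.977]] [[219.0521 123.8195]]
pred [ 0.4893 -0.263   0.107 ] [[424.9767 253.8917]] [[238.5531 111.1544]]
```

```bash
python3 - <<'E'
from h import *
np.set_printoptions(precision=4,suppress=True)
qc=ori(YU,np.radians(45),-1)
bot.servo_line([.560,-.13,.10],ori=qc,velocity=.1)
o=get_obs();print(o["position"],o["joint_pos"],o["time_s"])
bot.servo_line([.5962,-.0617,.098],ori=qc,velocity=.1)
bot.servo_line([.5962,-.0617,.076],ori=qc,velocity=.1)
o=get_obs();print(o["position"],o["joint_pos"],o["wrist_force"],o["time_s"],o["gripper_width"])
t=vision.read_camera("top");s=vision.read_camera("scene")
crop(t,270,170,100,85,8,"pics/t3.png");crop(s,205,145,110,100,6,"pics/s3.png")
E
```

```text
[ 0.5599 -0.1302  0.0999] [-0.3298  0.4162  2.3662  2.725   0.4441 -1.3682] 8.475
[ 0.5956 -0.0621  0.0754] [-0.1218  0.4952  2.3282  3.0787  0.4661 -1.5428] [-0.4574 -0.1215 -1.3184] 9.7667 0.03534967510548152
```

View pics/t3.png

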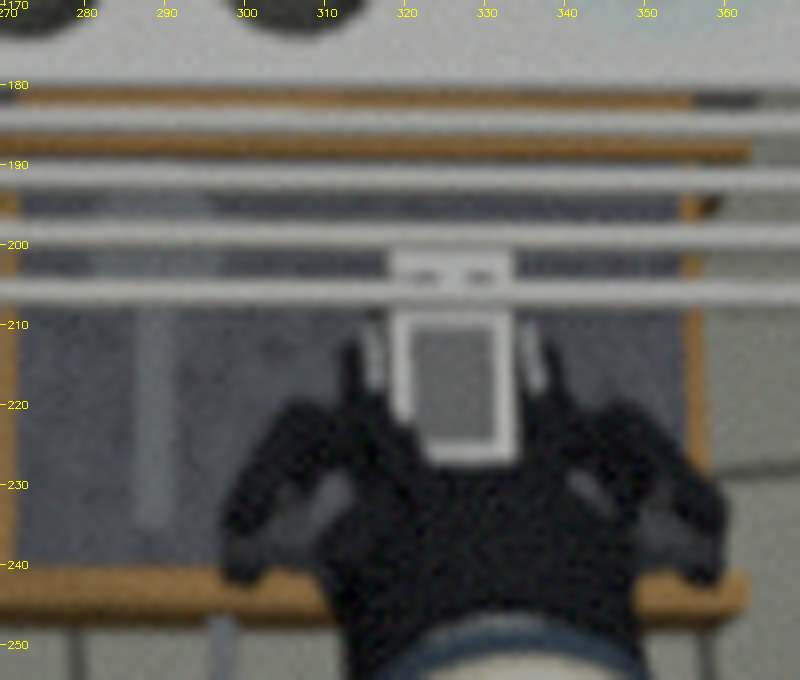

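View pics/s3.png

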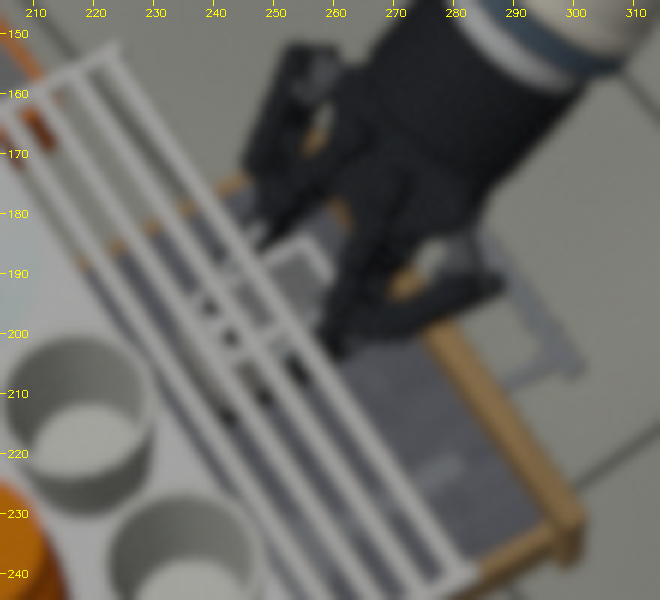

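```bash
python3 - <<'E'
from h import *
np.set_printoptions(precision=4,suppress=True)
t=vision.read_camera("top");s=vision.read_camera("scene")
g=cv2.cvtColor(t["frame"],cv2.COLOR_RGB2GRAY).astype(int)
print(g[222:232,326:331].T); print(g[204:226:4,314:322]);print(g[204:226:4,328:338])
e=np.array([np.cos(YU),np.sin(YU)]);l=np.array([-e[1],e[0]])
for z in (.080,.084):
  for p in [(326,227.4),(326,200.5),(317.8,215),(333.8,215)]:
    P=atz(t,p,z)[:2]; M=np.array([.6004,-.0619]); print(z,p,P,"rel cutout (x,y)",(P-M)@e,(P-M)@l)
E
```

```text
[[ 94  99 116 146 147  96  43  19  23  26]
 [ 94  98 117 153 157 111  46  25  30  25]
 [ 95  92 115 154 162 116  49  25  28  23]
 [ 96  94 114 154 158 117  48  25  29  26]
 [ 92  91 104 143 157 106  43  21  25  19]]
[[ 86  84  87  87 106 140 136 120]
 [ 93  89  78  84  95 122 124 124]
 [ 56  85 110  96 101 154 162 114]
 [ 27  62 114 115  94 147 162 116]
 [ 19  22  24  22  59 126 156 131]
 [ 11   9   9  25  28  25  22  39]]
[[130 101 106 138 162 154 111  88  90  89]
 [133 135 132 132 133 121  93  88  90  92]
 [ 96  89  97 121 159 150 101 110 119  80]
 [ 99  97  95 120 158 159  85  77 116 111]
 [ 97  95  98 111 160 157  92  29  20  26]
 [115 114 104 116 158 162 102  41  25  27]]
0.08 (326, 227.4) [ 0.5697 -0.0599] rel cutout (x,y) -0.03079947719418411 -0.0004981827036823934
0.08 (326, 200.5) [ 0.6317 -0.0663] rel cutout (x,y) 0.03155239392667244 -0.0018733072553083234
0.08 (317.8, 215) [ 0.5995 -0.0444] rel cutout (x,y) -0.002307426924343642 0.01735824197147546
0.08 (333.8, 215) [ 0.5966 -0.0804] rel cutout (x,y) -0.002299324479797026 -0.018711120779702703
0.084 (326, 227.4) [ 0.5689 -0.0594] rel cutout (x,y) -0.03161919395234065 -0.0001052875082923478
0.084 (326, 200.5) [ 0.6306 -0.0658] rel cutout (x,y) 0.03045023482257538 -0.0014741830021957128
0.084 (317.8, 215) [ 0.5986 -0.044 ] rel cutout (x,y) -0.0032562073557181014 0.01767025089377223
0.084 (333.8, 215) [ 0.5957 -0.0798] rel cutout (x,y) -0.0032481416137338888 -0.018235724372012426
```

```bash
python3 - <<'E'
from h import *
np.set_printoptions(precision=4,suppress=True)
qc=ori(YU,np.radians(45),-1)
for z in (.070,.068,.066,.064,.062,.060,.058):
    bot.servo_line([.5962,-.0613,z],ori=qc,velocity=.04)
    o=get_obs();f=o["wrist_force"];print(z,o["position"],f,o["ft_torque"],o["time_s"])
    if f[2]>14 or np.hypot(*f[:2])>8: break
t=vision.read_camera("top")
crop(t,270,170,100,85,8,"pics/t4.png")
E
```

```text
0.07 [ 0.596  -0.0612  0.0697] [ 0.6603  0.496  -1.3929] [-0.009   0.4222  0.018 ] 10.2667
0.068 [ 0.5962 -0.0613  0.0679] [ 0.0153 -0.0041 -0.4587] [0.03  0.486 0.015] 10.5167
0.066 [ 0.5961 -0.0613  0.0658] [-0.0285 -0.1375 -1.1843] [0.0663 0.4663 0.0483] 10.7667
0.064 [ 0.5962 -0.0615  0.064 ] [-0.3376 -2.1401 -1.0125] [-0.2066  0.4234 -0.3202] 11.0167
0.062 [ 0.5963 -0.0615  0.062 ] [-0.0941 -2.8367  0.6497] [-0.3701  0.3495 -0.3574] 11.2667
0.06 [ 0.5964 -0.0613  0.0601] [-0.523  -0.894   2.8186] [-0.152   0.1773 -0.2352] 11.5167
0.058 [ 0.5967 -0.0613  0.0583] [-0.5675 -0.8012  3.9256] [-0.1031 -0.0754 -0.1339] 11.7667
```

View pics/t4.png

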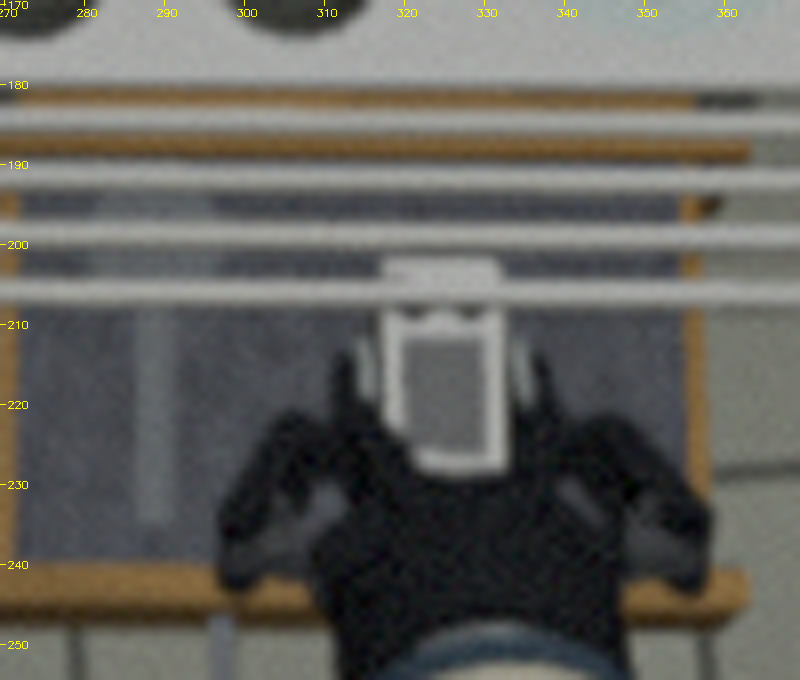

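```bash
python3 - <<'E'
from h import *
np.set_printoptions(precision=4,suppress=True)
qc=ori(YU,np.radians(45),-1)
for z in (.056,.0545,.053,.0515,.050):
    bot.servo_line([.5962,-.0613,z],ori=qc,velocity=.04)
    o=get_obs();f=o["wrist_force"];print(z,o["position"],f,o["ft_torque"],o["time_s"])
    if f[2]>15 or np.hypot(*f[:2])>10: break
E
```

```text
0.056 [ 0.5965 -0.0613  0.056 ] [ 1.6096 -0.4091 -0.027 ] [-0.1178 -0.0465 -0.1747] 12.0667
0.0545 [ 0.5962 -0.0613  0.0543] [ 2.8554 -0.7826 -0.8058] [-0.1404  0.0064 -0.1379] 12.3167
0.053 [ 0.5963 -0.0613  0.0531] [ 0.5008 -0.1119  2.5594] [-0.0807 -0.0082 -0.1911] 12.5667
0.0515 [ 0.5975 -0.0614  0.0529] [-0.8284 -0.8553 10.1127] [-0.1292 -0.7556 -0.1448] 12.8167
0.05 [ 0.5989 -0.0616  0.0527] [-1.1763 -0.4814 16.9099] [-0.1373 -1.5592 -0.184 ] 13.0667
```

```bash
python3 - <<'E'
from h import *
np.set_printoptions(precision=4,suppress=True)
qc=ori(YU,np.radians(45),-1); a=R.from_quat(qc).as_matrix()[:,1]
bot.servo_line([.5962,-.0613,.0545],ori=qc,velocity=.04)
hand.move_gripper(.056)
p=np.array([.5962,-.0613,.0545])
bot.servo_line(p-.06*a,ori=qc,velocity=.1)
o=get_obs();print(o["position"],o["wrist_force"],o["joint_pos"],o["gripper_width"],o["time_s"])
t=vision.read_camera("top");s=vision.read_camera("scene")
crop(t,270,170,100,85,8,"pics/t5.png");crop(s,205,145,110,100,6,"pics/s5.png")
E
```

```text
[ 0.5543 -0.0579  0.0971] [-0.3471 -0.6167 -0.2776] [-0.1248  0.4108  2.4105  3.0729  0.4663 -1.5403] 0.05578559582974342 14.4083
```

View pics/t5.png

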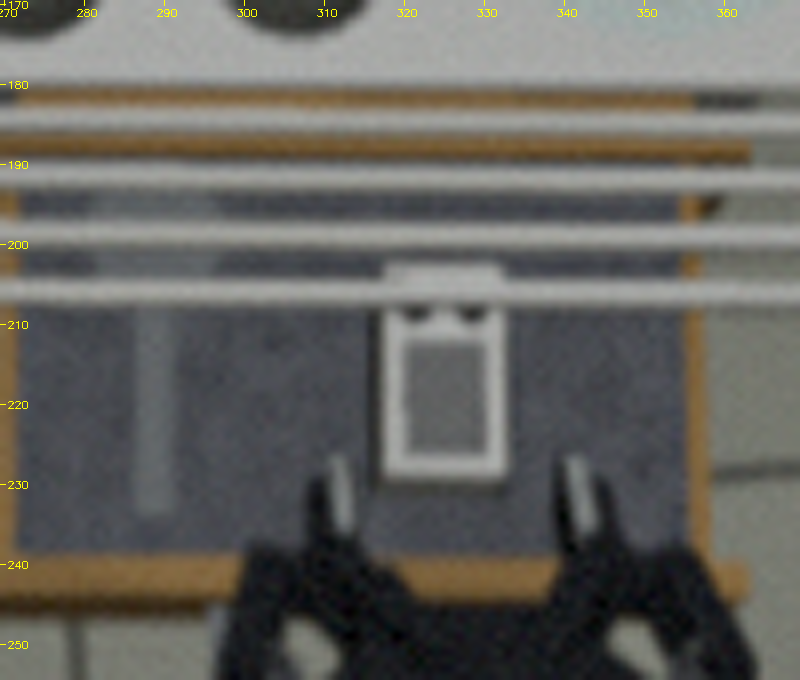

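View pics/s5.png

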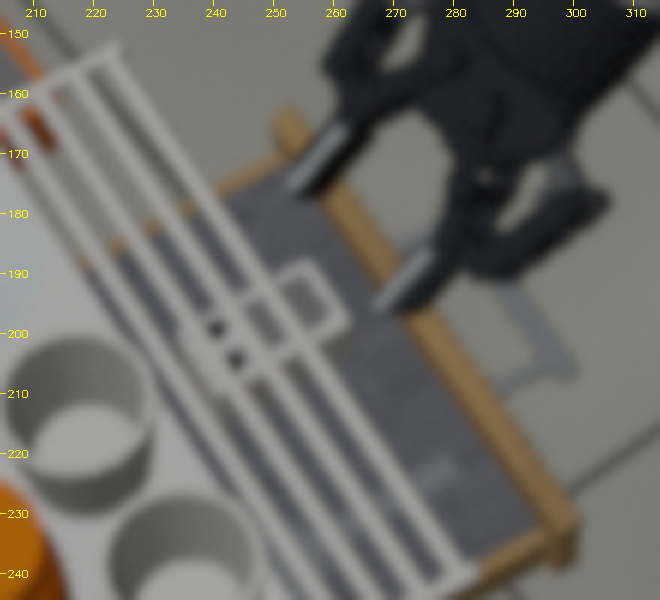

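```bash
python3 - <<'E'
from h import *
np.set_printoptions(precision=4,suppress=True)
qc=ori(YU,np.radians(45),-1)
hand.move_gripper(0.0,40)
bot.servo_line([.599,-.0617,.097],ori=qc,velocity=.1)
z=.090
while z>.066:
    bot.servo_line([.599,-.0617,z],ori=qc,velocity=.05)
    o=get_obs();f=o["wrist_force"];print(round(z,4),o["position"],f,o["time_s"])
    if f[2]>26 or np.hypot(*f[:2])>12: break
    z-=.002
E
```

```text
0.09 [ 0.5982 -0.0616  0.0892] [ 0.3425 -0.3345  0.2888] 15.9667
0.088 [ 0.5989 -0.0617  0.0879] [-0.4445  0.2106 -0.0063] 16.2167
0.086 [ 0.599  -0.0617  0.0859] [0.5334 0.1347 0.1089] 16.4667
0.084 [ 0.599  -0.0617  0.0839] [-0.3127 -0.3108 -0.264 ] 16.7167
0.082 [ 0.5989 -0.0617  0.0818] [-0.8792 -0.1961  0.0414] 16.9667
0.08 [ 0.5992 -0.0617  0.0801] [ 0.3411 -0.6747  0.9283] 17.2167
0.078 [ 0.5992 -0.0617  0.078 ] [1.5015 0.2031 1.5223] 17.4667
0.076 [ 0.599  -0.0617  0.0759] [1.0922 0.5722 1.8868] 17.7167
0.074 [ 0.5989 -0.0617  0.0738] [ 1.1986 -0.1627  0.9422] 17.9667
0.072 [ 0.5989 -0.0617  0.0718] [0.22   0.1193 1.1412] 18.2167
0.07 [ 0.6002 -0.0618  0.0711] [-0.8149  1.2767  7.2   ] 18.4667
0.068 [ 0.6021 -0.062   0.071 ] [ 0.648   0.8156 15.9316] 18.7167
```

```bash
python3 - <<'E'
from h import *
np.set_printoptions(precision=4,suppress=True)
qc=ori(YU,np.radians(45),-1); a=R.from_quat(qc).as_matrix()[:,1]
bot.servo_line([.599,-.0617,.0655],ori=qc,velocity=.05)
o=get_obs();print(o["position"],o["wrist_force"],o["time_s"])
bot.servo_line([.599,-.0617,.080],ori=qc,velocity=.08)
bot.servo_line(np.array([.599,-.0617,.080])-.07*a,ori=qc,velocity=.12)
o=get_obs();print(o["position"],o["wrist_force"],o["joint_pos"],o["time_s"])
t=vision.read_camera("top");s=vision.read_camera("scene")
crop(t,270,170,100,85,8,"pics/t6.png");crop(s,205,145,110,100,6,"pics/s6.png")
E
```

```text
[ 0.6044 -0.0622  0.0708] [-0.4898 -0.8942 26.4518] 18.9667
[ 0.55   -0.0577  0.1294] [1.2755 0.3677 1.047 ] [-0.1259  0.3117  2.4091  3.053   0.3657 -1.5197] 20.0333
```

View pics/t6.png

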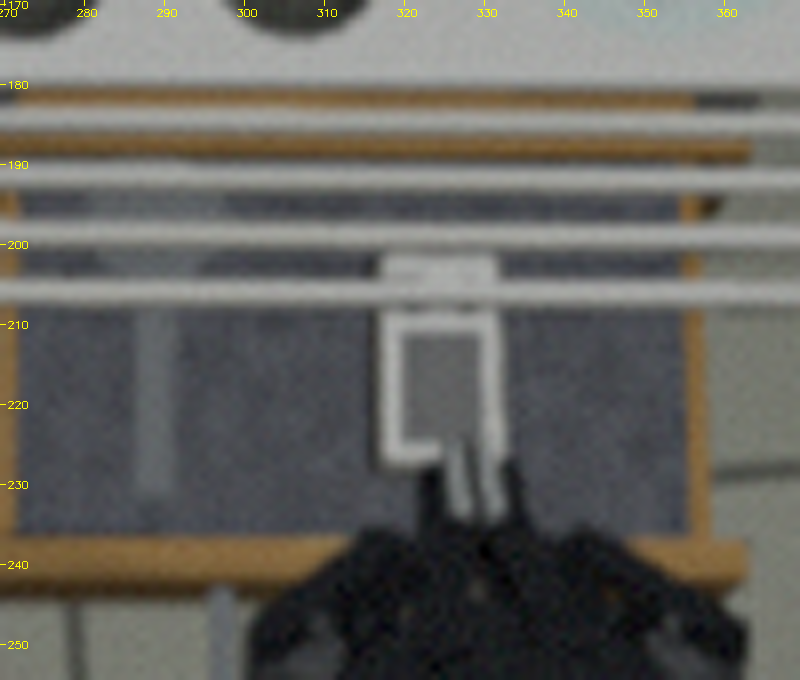

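View pics/s6.png

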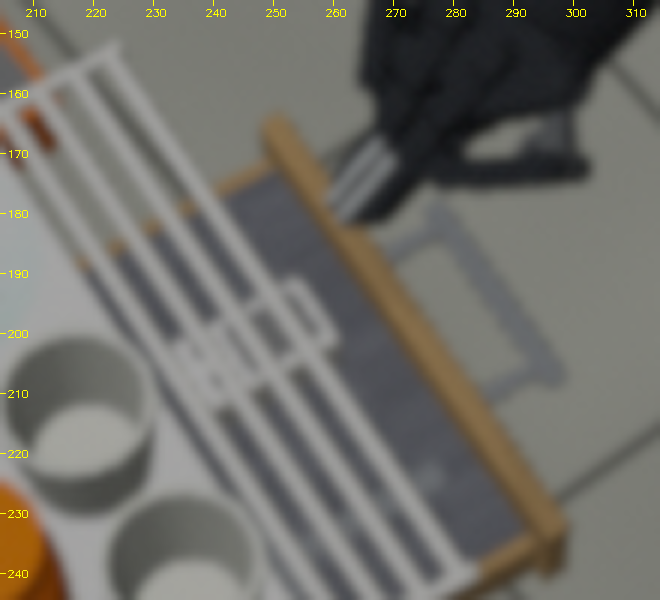

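```bash
python3 - <<'E'
from h import *
np.set_printoptions(precision=4,suppress=True)
t=vision.read_camera("top");s=vision.read_camera("scene")
def tri(a,b):
    c1,d1=ray(t,a);c2,d2=ray(s,b);d1/=np.linalg.norm(d1);d2/=np.linalg.norm(d2)
    A=np.c_[d1,-d2];k=np.linalg.lstsq(A,c2-c1,rcond=None)[0];return (c1+k[0]*d1+c2+k[1]*d2)/2,np.linalg.norm(c1+k[0]*d1-c2-k[1]*d2)
print(tri((317,228),(260.7,200.7)),tri((332.6,227.3),(254.3,191.2)))
crop(t,300,190,50,50,12,"pics/t7.png",5);crop(s,225,175,50,50,12,"pics/s7.png",5)
E
```

```text
(array([ 0.5776, -0.0447,  0.0492]), np.float64(0.005335912871226741)) (array([ 0.5753, -0.0791,  0.0461]), np.float64(2.961563298690693e-05))
```

View pics/t7.png

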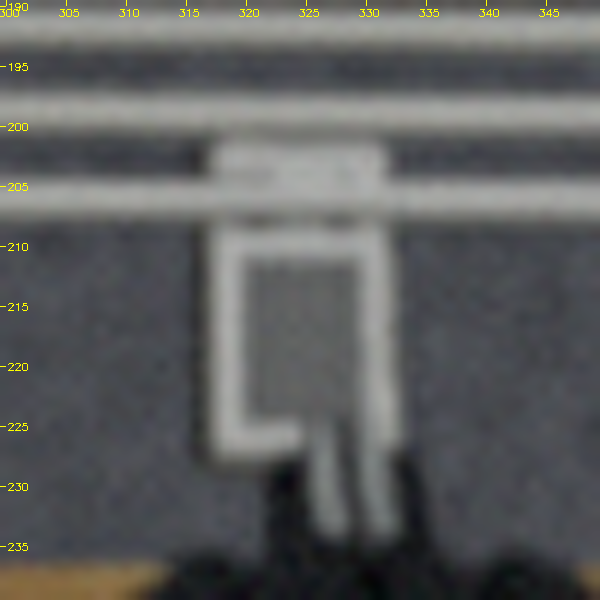

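View pics/s7.png

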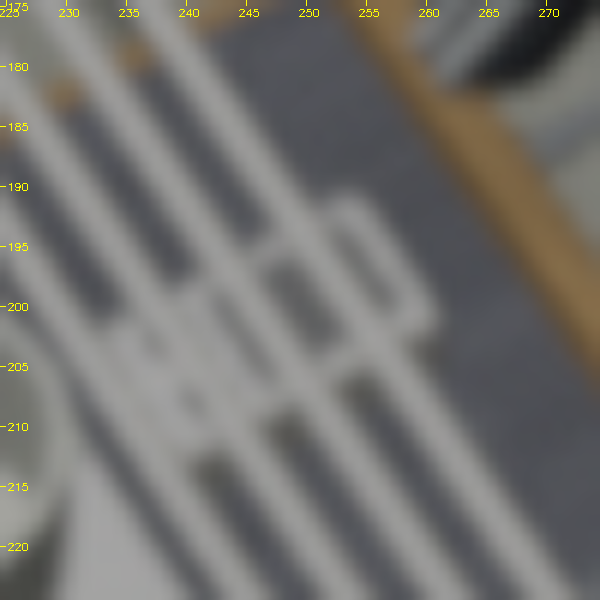

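```bash
python3 - <<'E'
from h import *
from scipy.optimize import least_squares
np.set_printoptions(precision=2,suppress=True)
t=vision.read_camera("top");s=vision.read_camera("scene")
e=np.array([np.cos(YU),np.sin(YU),0]);l=np.array([-e[1],e[0],0]);up=np.array([0,0,1.])
# front edge in top frame -> centre
P=atz(t,(324.5,227.9),.054); print("front x",P)
def box(C,pitch,ztop):
    out=[]
    for dx,dy,dz in [(1,1,0),(1,-1,0),(-1,-1,0),(-1,1,0),(1,1,-18),(-1,1,-18)]:
        out.append(C+e*dx*.031+l*dy*.0172+up*(ztop+dx*.031*pitch+dz*1e-3))
    return np.array(out)
for cam,n,b,(u0,v0) in ((t,"t",-.002,(300,190)),(s,"s",.002,(225,175))):
  C=np.array([P[0],P[1],0])+e*.031+e*(b+.002)
  for pitch in (0,.1):
    q=proj(cam,box(C,pitch,.054)); print(n,pitch,q)
    if pitch==0:
      im=cv2.imread(f"pics/{n}7.png")
      pp=((q-[u0,v0]+.5)*12).astype(int)
      for i,j in((0,1),(1,2),(2,3),(3,0),(0,4),(3,5),(4,5)): cv2.line(im,tuple(map(int,pp[i])),tuple(map(int,pp[j])),(0,0,255),1)
      cv2.imwrite(f"pics/{n}8.png",im)
E
```

```text
front x [ 0.57 -0.06  0.05]
t 0 [[316.58 201.88]
 [331.29 201.89]
 [331.97 227.9 ]
 [317.03 227.9 ]
 [316.05 203.87]
 [316.48 229.43]]
t 0.1 [[316.68 201.53]
 [331.43 201.54]
 [331.82 228.17]
 [316.93 228.17]
 [316.14 203.53]
 [316.38 229.69]]
s 0 [[239.75 213.59]
 [232.58 202.76]
 [254.33 190.64]
 [261.65 201.25]
 [240.23 216.69]
 [261.85 204.47]]
s 0.1 [[239.67 213.05]
 [232.49 202.2 ]
 [254.38 191.22]
 [261.68 201.81]
 [240.15 216.16]
 [261.88 205.02]]
```

View pics/t8.png

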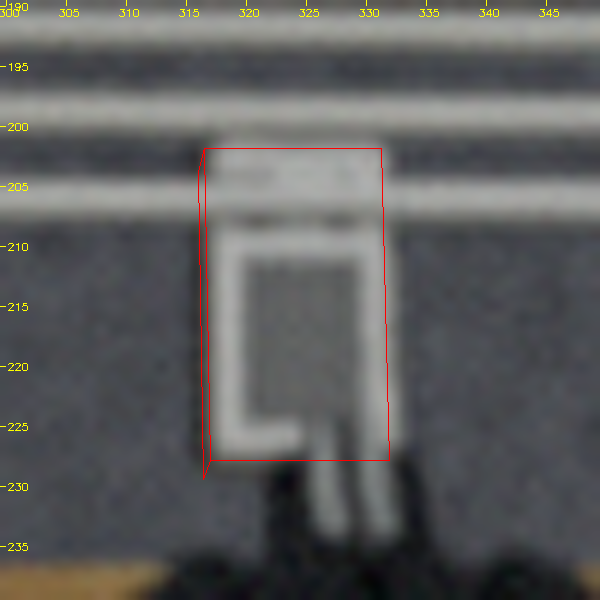

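View pics/s8.png

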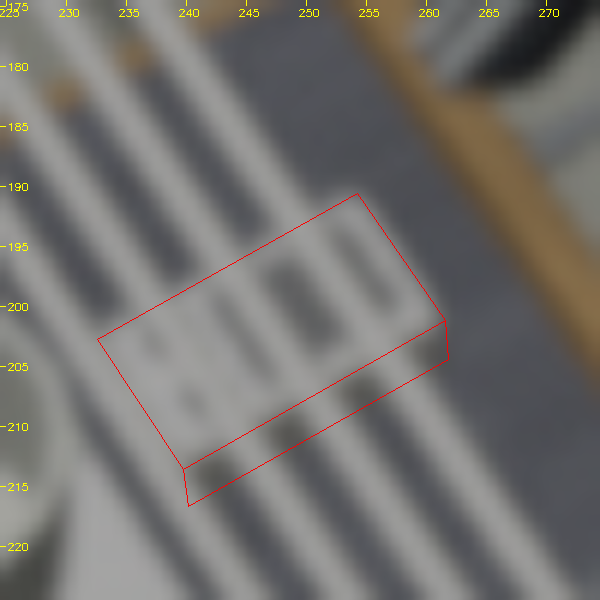

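```bash
python3 - <<'E'
from h import *
np.set_printoptions(precision=4,suppress=True)
q=ori(YU,np.radians(55),-1)
print(kinematics.solve_ik([.5735,-.060,.100],q),kinematics.solve_ik([.6125,-.0625,.07],q))
bot.servo_line([.5735,-.060,.115],ori=q,velocity=.12)
bot.servo_line([.6115,-.0625,.084],ori=q,velocity=.12)
z=.078
while z>.060:
    bot.servo_line([.6115,-.0625,z],ori=q,velocity=.06)
    o=get_obs();f=o["wrist_force"];print(round(z,4),o["position"],f,o["time_s"])
    if f[2]>14 or np.hypot(*f[:2])>12: break
    z-=.002
E
```

```text
[-0.1289  0.5304  2.448   3.0869  0.797  -1.5599] [-0.1217  0.6262  2.3654  3.0958  0.8101 -1.5624]
0.078 [ 0.6109 -0.0625  0.078 ] [-0.1322  0.0207  0.819 ] 21.6
0.076 [ 0.6114 -0.0625  0.076 ] [ 0.719   0.2589 -0.4264] 21.85
0.074 [ 0.6114 -0.0625  0.0738] [ 0.1416 -0.6522 -0.3714] 22.1
0.072 [ 0.6115 -0.0625  0.0718] [-0.9914  0.1873 -0.2964] 22.35
0.07 [ 0.6118 -0.0625  0.0704] [-0.9941 -0.0094  4.2067] 22.6
0.068 [ 0.6133 -0.0627  0.0701] [ 0.5813 -0.1343 12.4843] 22.85
0.066 [ 0.6148 -0.0628  0.07  ] [-1.9347 -0.5301 19.5915] 23.1
```

```bash
python3 - <<'E'
from h import *
np.set_printoptions(precision=4,suppress=True)
q=ori(YU,np.radians(55),-1);a=R.from_quat(q).as_matrix()[:,1]
p=np.array([.6115,-.0625,.080])
bot.servo_line(p,ori=q,velocity=.1)
bot.servo_line(p-.08*a,ori=q,velocity=.15)
o=get_obs();print(o["position"],o["time_s"])
bot.servo_line([.42,-.022,.13],ori=q,velocity=.2)
o=get_obs();print(o["position"],o["joint_pos"],o["time_s"])
t=vision.read_camera("top");s=vision.read_camera("scene")
crop(t,255,175,115,95,7,"pics/t9.png");crop(s,205,145,110,100,6,"pics/s9.png")
print(kinematics.solve_ik([.45,-.022,.05],q))
E
```

```text
[ 0.5468 -0.0573  0.1259] 24.075Traceback (most recent call last):
  File "<stdin>", line 8, in <module>
workcell.IKError: the arm cannot follow that straight line within its joint ranges
```

```bash
python3 - <<'E'
from h import *
np.set_printoptions(precision=3,suppress=True)
for ti in (30,35,40,45,50,55):
  q=ori(YU,np.radians(ti),-1)
  print(ti,[kinematics.solve_ik(p,q) for p in ([.5,-.03,.12],[.47,-.025,.12],[.47,-.025,.04],[.45,-.025,.06],[.60,-.035,.04])])
t=vision.read_camera("top");s=vision.read_camera("scene")
crop(t,255,175,115,95,7,"pics/t9.png");crop(s,205,145,110,100,6,"pics/s9.png")
E
```

```text
30 [array([-0.054,  0.212,  2.357, -0.271,  0.05 ,  1.865]), array([-0.043,  0.174,  2.415, -0.577,  0.035,  2.18 ]), array([-0.043,  0.416,  2.45 ,  3.219,  0.248, -1.613]), array([-0.046,  0.339,  2.485,  3.227,  0.206, -1.624]), array([-0.053,  0.503,  2.184,  3.343,  0.07 , -1.747])]
35 [array([-0.052,  0.225,  2.413,  3.297,  0.108, -1.702]), array([-0.04 ,  0.189,  2.471,  3.323,  0.131, -1.717]), array([-0.04 ,  0.458,  2.5  ,  3.199,  0.428, -1.589]), array([-0.043,  0.38 ,  2.537,  3.2  ,  0.386, -1.593]), array([-0.052,  0.521,  2.235,  3.217,  0.226, -1.621])]
40 [array([-0.05 ,  0.252,  2.466,  3.216,  0.275, -1.618]), array([-0.036,  0.222,  2.524,  3.238,  0.303, -1.628]), array([-0.036,  0.521,  2.546,  3.191,  0.623, -1.577]), array([-0.039,  0.443,  2.585,  3.19 ,  0.585, -1.579]), array([-0.05 ,  0.55 ,  2.282,  3.195,  0.389, -1.596])]
45 [array([-0.047,  0.298,  2.516,  3.196,  0.458, -1.595]), array([-0.033,  0.276,  2.575,  3.214,  0.495, -1.6  ]), array([-0.033,  0.605,  2.585,  3.188,  0.835, -1.568]), array([-0.036,  0.533,  2.628,  3.186,  0.805, -1.57 ]), array([-0.048,  0.593,  2.323,  3.186,  0.56 , -1.585])]
50 [array([-0.045,  0.365,  2.561,  3.187,  0.657, -1.584]), array([-0.028,  0.356,  2.621,  3.204,  0.708, -1.584]), array([-0.028,  0.712,  2.617,  3.188,  1.061, -1.559]), None, array([-0.046,  0.648,  2.358,  3.181,  0.737, -1.578])]
55 [array([-0.042,  0.455,  2.6  ,  3.183,  0.873, -1.575]), None, array([-0.024,  0.837,  2.64 ,  3.19 ,  1.295, -1.551]), None, array([-0.044,  0.715,  2.385,  3.179,  0.918, -1.573])]
```

View pics/t9.png

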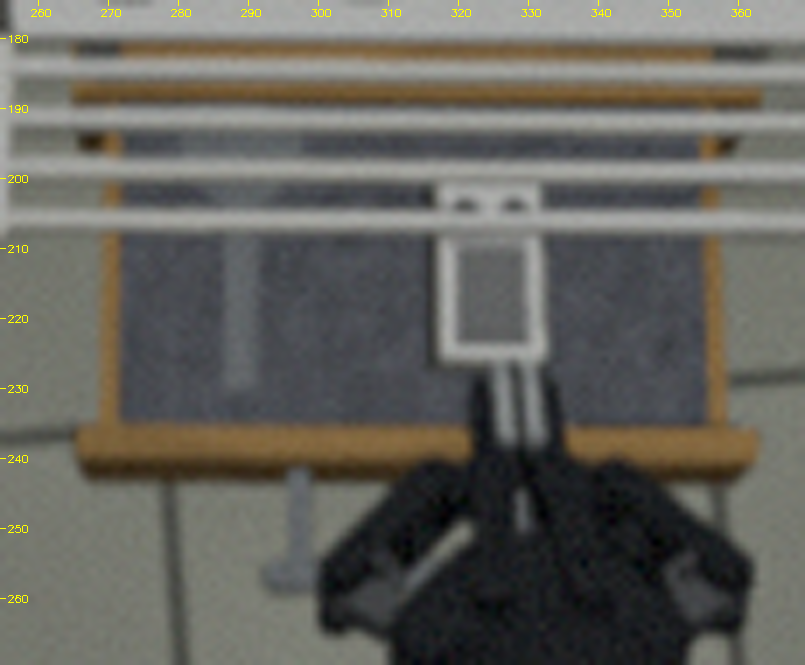

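View pics/s9.png

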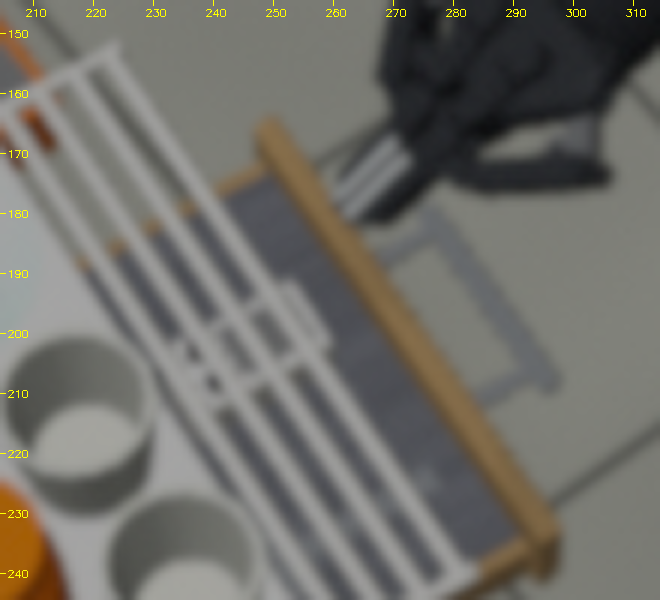

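```bash
python3 - <<'E'
from h import *
np.set_printoptions(precision=4,suppress=True)
q=ori(YU,np.radians(45),-1); e=np.array([np.cos(YU),np.sin(YU),0])
bot.servo_line([.50,-.03,.13],ori=q,velocity=.12)
bot.servo_line([.471,-.025,.12],ori=q,velocity=.12)
bot.servo_line([.471,-.025,.038],ori=q,velocity=.1)
o=get_obs();print(o["position"],o["wrist_force"],o["time_s"])
p=np.array([.471,-.025,.038])
bot.servo_line(p+.06*e,ori=q,velocity=.06)
o=get_obs();print(o["position"],o["wrist_force"],o["time_s"])
t=vision.read_camera("top")
crop(t,255,175,115,95,7,"pics/t10.png")
E
```

```text
[ 0.4714 -0.0251  0.0384] [-0.8753 -0.0892  0.1451] 26.15
[ 0.5312 -0.0298  0.0382] [ 0.5386 -0.0278  0.4742] 27.3
```

View pics/t10.png

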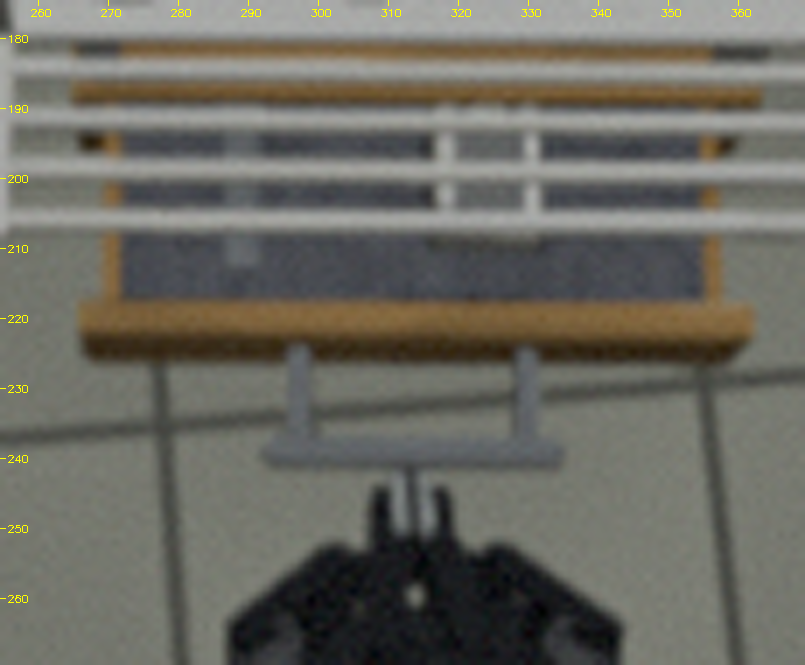

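```bash
python3 - <<'E'
from h import *
np.set_printoptions(precision=4,suppress=True)
q=ori(YU,np.radians(45),-1); e=np.array([np.cos(YU),np.sin(YU),0])
p=np.array([.471,-.025,.038])
d=.10
while d<.146:
    bot.servo_line(p+d*e,ori=q,velocity=.05)
    o=get_obs();f=o["wrist_force"];print(round(d,3),o["position"],f,o["time_s"])
    if f[:2]@e[:2]<-12: break
    d+=.02 if d<.12 else .003
t=vision.read_camera("top")
crop(t,255,175,115,95,7,"pics/t11.png")
E
```

```text
0.1 [ 0.5714 -0.0331  0.0385] [0.0514 1.2443 0.0816] 28.3
0.12 [ 0.5913 -0.0348  0.0384] [-0.9242  0.6097 -0.2963] 28.85
0.123 [ 0.5938 -0.035   0.0381] [-1.6422 -0.0178  0.1592] 29.1
0.126 [ 0.5965 -0.0352  0.0379] [-1.3874  0.5394 -1.9539] 29.35
0.129 [ 0.5968 -0.0353  0.0364] [-9.0571  0.744   1.0344] 29.6
0.132 [ 0.5976 -0.0354  0.0349] [-14.5335   1.1303  -0.882 ] 29.85
```

View pics/t11.png

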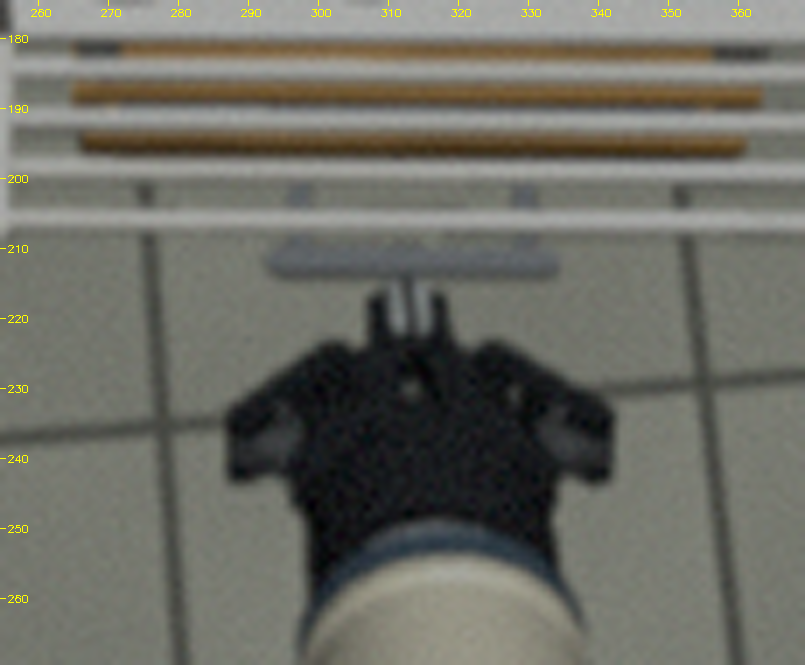

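```bash
python3 - <<'E'
from h import *
np.set_printoptions(precision=4,suppress=True)
q=ori(YU,np.radians(45),-1); e=np.array([np.cos(YU),np.sin(YU),0])
p=np.array([.471,-.025,.038])
bot.servo_line(p+.10*e,ori=q,velocity=.08)
bot.servo_line(p+.02*e,ori=q,velocity=.15)
bot.servo_line(p+.02*e+[0,0,.1],ori=q,velocity=.15)
o=get_obs();print(o["position"],o["wrist_force"],o["time_s"])
t=vision.read_camera("top");s=vision.read_camera("scene")
print("bar",[atz(t,x,.039) for x in [(292.5,212.2),(333.5,212.2)]])
E=atz
print("unit front x=0 (cabinet top front edge, z=.07)",[atz(t,x,.07) for x in [(264.5,189.6),(363,189.6)]])
crop(t,255,175,115,60,7,"pics/t12.png");crop(s,170,130,130,110,6,"pics/s12.png")
E
```

```text
[ 0.4912 -0.0266  0.138 ] [-0.6053 -0.403  -0.4363] 31.95
bar [array([0.6205, 0.0105, 0.039 ]), array([ 0.6127, -0.086 ,  0.039 ])]
unit front x=0 (cabinet top front edge, z=.07) [array([0.6718, 0.0715, 0.07  ]), array([ 0.6535, -0.1558,  0.07  ])]
```

View pics/t12.png

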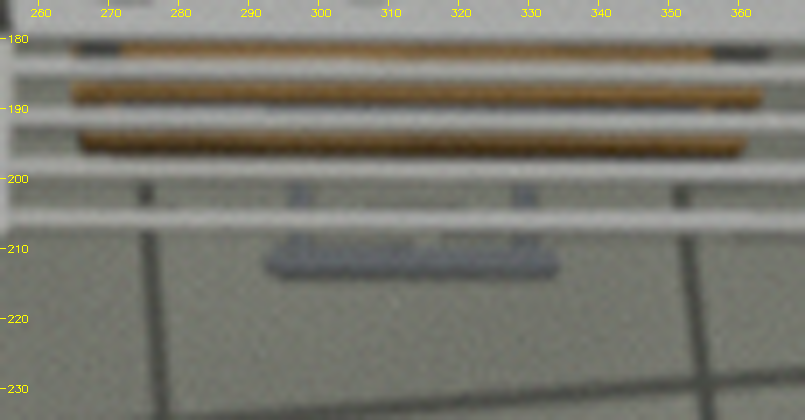

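View pics/s12.png

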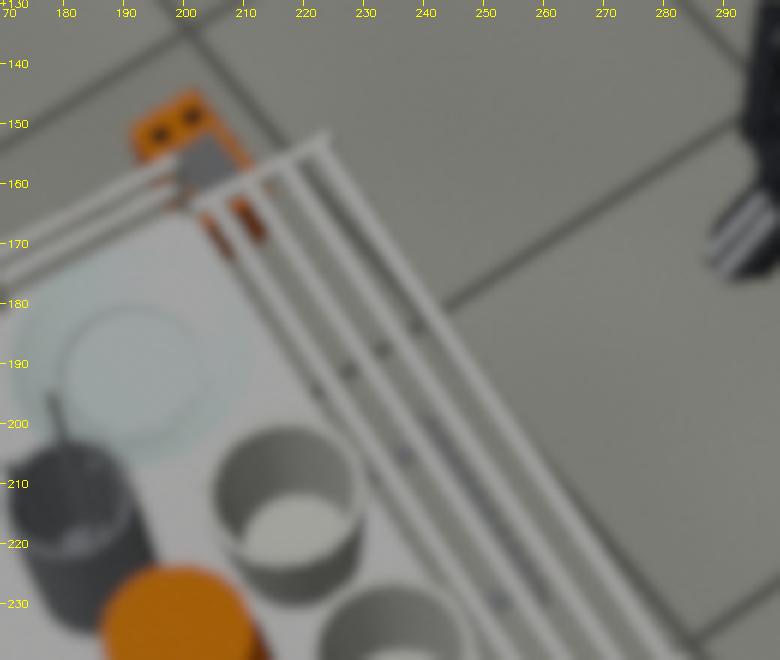

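```bash
python3 - <<'E'
from h import *
np.set_printoptions(precision=4,suppress=True)
t=vision.read_camera("top")
e=np.array([np.cos(YU),np.sin(YU),0])
g=t["frame"].astype(int)
for v in range(178,215): print(v,g[v,340],g[v,305])
for n,v,z in(("lintel",189.6,.06),("lintel",189.6,.064),("panel front top",195.3,.056),("panel bottom",196.8,.006),("bar",212.2,.039)):
    print(n,z,atz(t,(313,v),z)@e)
E
```

```text
178 [168 169 168] [166 169 168]
179 [165 167 166] [167 166 166]
180 [136 135 133] [129 128 128]
181 [112 102  88] [119 100  78]
182 [112  88  54] [129 105  72]
183 [127 112  92] [147 137 118]
184 [152 149 141] [162 163 156]
185 [152 154 151] [153 154 151]
186 [129 125 116] [122 116 106]
187 [118 100  73] [114  96  64]
188 [120  94  56] [109  86  49]
189 [88 73 46] [84 70 53]
190 [89 88 86] [104 105 104]
191 [146 146 145] [147 151 148]
192 [156 158 155] [151 156 150]
193 [132 131 127] [129 122 115]
194 [115 101  85] [111  95  71]
195 [98 80 50] [91 70 39]
196 [69 52 28] [64 47 30]
197 [79 74 67] [96 92 80]
198 [141 142 139] [145 144 140]
199 [165 168 164] [159 160 152]
200 [132 133 130] [131 130 126]
201 [114 116 110] [112 114 107]
202 [115 119 109] [114 114 104]
203 [115 117 107] [117 120 108]
204 [118 122 112] [122 123 115]
205 [150 151 148] [152 153 151]
206 [163 164 163] [162 162 160]
207 [137 136 132] [134 135 129]
208 [109 110 104] [111 113 103]
209 [108 112 102] [109 110 103]
210 [114 117 104] [ 97 101  98]
211 [112 117 107] [ 96 100 104]
212 [116 120 108] [ 95  99 102]
213 [116 118 107] [81 87 87]
214 [115 115 107] [88 88 84]
lintel 0.06 0.6669116616870726
lintel 0.064 0.6656925351486304
panel front top 0.056 0.6542081451025963
panel bottom 0.006 0.6648309919909737
bar 0.039 0.617648738960925
```

```bash
python3 - <<'E'
from workcell import hand_in,get_obs
print(get_obs()["time_s"]); print(hand_in())
E
```

```text
32.1
the job is handed in; nothing more can be done
None
```

I put the timer in its cutout, pressed it home, shut the drawer, and handed the job in at about 32 s of the 58 s allowed. `hand_in` gives no verdict, so the checks below are my own.

- **Pressing home:** I held the timer with the gripper tilted 45° and pushed it partway in. I then let go and pressed on its top with the closed fingertips, once near the centre (26 N) and once about 12 mm farther in (20 N). Both presses stopped hard at the same height, about 51 to 52 mm by the arm's own position against 54 mm expected. That means the timer is seated and level. The drawer was still open about 115 to 120 mm at that point.
- **Shutting:** I pushed the bar handle at about 0.05 to 0.08 m/s average until it met a firm stop at about 14 N. The drawer drifted about 12 mm towards shut during the pressing, well within the 80 mm limit.
- **Drawer closed:** In the top camera the drawer's front face is 11.5 to 12.7 mm ahead of the cabinet front, against 12 mm when shut. The bar is about 49 mm ahead, against 47 mm.
- **Clear of everything:** I kept the arm clear of the rack by calculation, and the pictures agreed with that. The cups, saucer, spoon holder and canister look unmoved. I did not look at the tin and glass again at the end, but the arm never went near them. It was in free air at hand-in.

**What disagreed:**
- The two cameras differed by about 4 mm in x around the timer, so I placed it using the top camera alone.
- A cruder check that placed the cabinet front from the rack wires suggested the drawer could be up to 4.5 mm open. I trusted the cabinet edge and the hard stop instead.
- After shutting, the timer is out of the cameras' sight.

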